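# Load the balance rack on the breakfast bar

### The job

Hang the two black egg cups and the red pot by their wire hoops on the balance rack, one at a time on alternate arms: first an egg cup on one arm, then the red pot on the outer hook of the other arm, then the second egg cup on the remaining hook of the first egg cup's arm. Work gently so that the bar never tips all the way to its red stops, leave it level with all three hanging still, and do not disturb the other things on the counter.

Things in the scene. Friction and masses are not known exactly. Their poses are not given: they have to be found in the camera images.
- stand: balance rack: fixed steel stand (base 160 x 200 x 18 mm, post) with a bamboo bar 420 mm long, 16 mm square, pivoted at its middle 200 mm above the counter. Four hooks stick out towards the robot (stand -x), on each arm one at 105 mm (inner) and one at 185 mm (outer) from the pivot. Origin at counter level under the pivot; x away from the robot, y along the bar to the left, z up.
- bar (a joint): tip of the bar, rad: 0 level, positive = left arm up; sprung to level (1.25 N m/rad, damped). An egg cup on an outer hook tips it 0.16, on an inner 0.09; the red pot alone, or both egg cups on one arm, tip it to the red rubber stops at 0.23 (beyond 0.205 counts). Both egg cups on one arm balance the red pot on the other arm's outer hook.
- left_outer (a point): left arm, outer hook. Point: on top of its level 8 mm rod, midway along the 43 mm where a hoop can hang; rises and falls as the bar tips. The rod points along the stand's -x; the bar's front face is 22 mm behind the point, the upturned tip 29 mm in front of it, standing 12 mm higher. Left is the stand's +y.
- left_inner (a point): left arm, inner hook. Point: on top of its level 8 mm rod, midway along the 43 mm where a hoop can hang; rises and falls as the bar tips. The rod points along the stand's -x; the bar's front face is 22 mm behind the point, the upturned tip 29 mm in front of it, standing 12 mm higher. Left is the stand's +y.
- right_inner (a point): right arm, inner hook. Point: on top of its level 8 mm rod, midway along the 43 mm where a hoop can hang; rises and falls as the bar tips. The rod points along the stand's -x; the bar's front face is 22 mm behind the point, the upturned tip 29 mm in front of it, standing 12 mm higher. Left is the stand's +y.
- right_outer (a point): right arm, outer hook. Point: on top of its level 8 mm rod, midway along the 43 mm where a hoop can hang; rises and falls as the bar tips. The rod points along the stand's -x; the bar's front face is 22 mm behind the point, the upturned tip 29 mm in front of it, standing 12 mm higher. Left is the stand's +y.
- egg_a: black plastic egg cup, 50 mm across, 55 mm high, 110 g (+-7 %), with a rigid steel wire hoop over it and a square bamboo grip on top; 144 mm high in all, one rigid piece, standing upright. Origin under its centre, z up; the hoop lies in its y-z plane, so one looks through it along x. Same after a half turn.
- egg_b: another one, the same as egg_a: black plastic egg cup, 50 mm across, 55 mm high, 110 g (+-7 %), with a rigid steel wire hoop over it and a square bamboo grip on top; 144 mm high in all, one rigid piece, standing upright. Origin under its centre, z up; the hoop lies in its y-z plane, so one looks through it along x. Same after a half turn.
- red_pot: red pot (68 mm across, 70 mm high, 172 g give or take 7 %) with a fixed steel wire hoop and bamboo grip of the same kind; 164 mm high in all. Origin under its centre, z up; the hoop lies in its y-z plane. Same after a half turn.
- egg_a_hoop (a point): underside of the top of the hoop of egg_a, 105 mm above its foot, on its axis; this is the spot that rests on a hook. The opening below it is 50 mm high down to the cup's rim and 49 mm wide at the rim, round at the top; the wire is 5 mm thick.
- egg_b_hoop (a point): underside of the top of the hoop of egg_b, 105 mm above its foot, on its axis; this is the spot that rests on a hook. The opening below it is 50 mm high down to the cup's rim and 49 mm wide at the rim, round at the top; the wire is 5 mm thick.
- red_pot_hoop (a point): underside of the top of the hoop of red_pot, 125 mm above its foot, on its axis; this is the spot that rests on a hook. The opening below it is 55 mm high down to the cup's rim and 67 mm wide at the rim, round at the top; the wire is 5 mm thick.
- egg_a_grip (a point): middle of the square bamboo grip on top of egg_a, 23 mm above its hoop point: 16 x 16 mm wide, sides along the body's x and y, 36 mm high, from 4 mm to 40 mm above the hoop point
- egg_b_grip (a point): middle of the square bamboo grip on top of egg_b, 23 mm above its hoop point: 16 x 16 mm wide, sides along the body's x and y, 36 mm high, from 4 mm to 40 mm above the hoop point
- red_pot_grip (a point): middle of the square bamboo grip on top of red_pot, 23 mm above its hoop point: 16 x 16 mm wide, sides along the body's x and y, 36 mm high, from 4 mm to 40 mm above the hoop point
- grinder: bystander: glass and steel pepper grinder, 52 mm across, 145 mm high, origin under its centre
- coaster: bystander: round bamboo coaster, 100 mm across, 10 mm thick, origin under its centre
- mug: bystander: blue ceramic mug, 80 mm across, 95 mm high, handle at its +y, origin under its centre
- honey: bystander: amber jar with yellow cap, 66 mm across, 100 mm high, origin under its centre. Beyond it, to the far left and out of the way, stands a fixed steel toaster 190 mm high.

How it is judged:
By the outcome, as a careful person would: the job done as asked, in the order asked, and still so for the second after the job is handed in, with the robot touching nothing.
It also fails if it takes over 72 s, if anything falls off the work surface, if the arm or the gripper's body presses on something with over 40 N, if the wrist force passes 120 N, or if a joint passes its speed limit or range.

### The arm

A 6-joint arm with a two-finger parallel gripper is mounted at the origin on the work surface. World frame = base frame: x ahead of the robot, y to its left, z up, the work surface at z = 0. Lengths are in m, angles in rad, forces in N, time in s.
With the tool pointing down it reaches from about 0.275 to 0.825 m from the base axis. Payload 5.2 kg.
Tool frame: the origin (TCP) lies at the very end of the fingers, on their centre line; the grasp point (between the pads) lies 19 mm behind it; z points along the fingers, y is the line along which they close (so a half turn about z gives the same grasp; the last joint's range is limited). The gripper opens to 93 mm and grips with 3 to 60 N. Pads are 15 mm wide; open, the fingers measure 128 mm over their backs; the gripper's body (75 mm by 188 mm) begins 65 mm behind the grasp point.
Start: joints at [-1.435, 0.259, 1.535, -0, 1.348, -0.203], TCP at [0.183, -0.519, 0.219] pointing down, gripper open.
Joint ranges: [-3.14, 3.14], [-0.91, 2.08], [0.19, 2.58], [-1.22, 4.36], [0.22, 2.71], [-3.12, 3.12]. Speed limits (rad/s): [2.57, 2.57, 3.14, 3.14, 3.14, 3.14].

### API

Orientations are given as a 3x3 rotation matrix whose columns are the frame's x, y, z axes.
In Python, from plant import bot gives the robot as it stands.
- The arm moves only by the tool arm_command, never from a script. Its argument "steps" is text: rows parted by semicolons, each of 7 numbers parted by spaces: the turn, a rotation vector about the tool's x, y, z each as a share of pi rad, from -1 to 1, then the shift along the tool's x, y, z each as a share of 0.3 m, from -1 to 1, then the closure, from -1 (fully open) to 1 (shut), so that 0 is half open. A call has 1 to 20 rows; each row shifts and turns the commanded pose from where the row before left it, along the tool's axes as they then stand; what a row does not reach is not made up. A row lasts 1/8 s, in which the tool goes at most 62.5 mm and 10.7 degrees, less where a joint would pass 70% of its speed; a pose out of reach is approached as far as the arm can. A call with a number of a shift or a turn outside -1 to 1 is refused whole. A call with a gripper value outside its range is refused whole. The fingers move at their own pace and stop on an object; the grip force is fixed at half the most. Time passes only in rows, so rows that do not move let the fingers close. It gives the time, the measured TCP pose, the force, the opening and the grip force at its end, in the units of the state.
- bot.read_state(): the state, without advancing time (a new reading comes with each control period).
- bot.grab_frame(name): name is "scene" or "top" or "wrist"; returns (picture, depth): 480x640x3 uint8, blue, green, red; 480x640 float32, m along the optical axis (not along the pixel's ray), 0 where there is no reading.
- bot.get_calibration(name): a dict with "camera_matrix" (3x3 intrinsics, pixels), "R" (3x3) and "t" (3): a world point X has camera coordinates R X + t. Camera axes: x right, y down, z forward; pixel columns grow to the right and rows downward; lengths in m; the calibration is good to about 2 mm. A picture is of the moment at which its call begins: read the wrist's pose just before it. get_calibration takes no time and is no camera call; for the wrist camera it gives the pose at the moment of the call.
- bot.sign_off(): hands the job in; it is judged then, once.
The state is a dict: "t": time; "joint_pos": joint angles; "qvel": joint speeds; "tau": joint torques, N m; "ee_pos": TCP position; "ee_rot": TCP orientation; "wrist_force": force on the tool from outside, world axes, zero at the start; "torque": the same for the moment, N m; "opening": opening from 0.0 (shut) to 1.0 (fully open); "grasp_force": force on a finger pad.
Only numpy, scipy, OpenCV 4.12 (cv2) and the standard library are available. Lean on these libraries where they do the work, as an engineer would, in place of code of your own. Each camera call takes 0.05 s, during which the arm holds its last target. There are 200 camera calls.

## Working session

There is one attempt and no reset: what is moved stays moved. The work goes in short steps, Python scripts to look and compute and a tool call to move; the robot and the scene stay as the last step left them, time stands still between calls to the robot, and variables do not carry over. Pictures are saved under pics/ and viewed, at most 10 in all, crops included, and the job is handed in when it is done.

Besides the shell and the picture viewer there is one more tool, called after "Request:" by a JSON object that holds its "fn" and its "kwargs". arm_command: Moves the arm, as the interface text tells. Shift numbers are shares of 0.3 m and turn numbers shares of pi rad, none past 1 either way. Its arguments: {"type":"object","properties":{"steps":{"type":"string"}},"required":["steps"]}

```bash
mkdir -p pics
python3 - <<'E'
from plant import bot
import cv2,numpy as np
for n in("scene","top"):
    im,d=bot.grab_frame(n); cv2.imwrite(f"pics/{n}0.png",im); np.save(f"{n}0.npy",d)
    c=bot.get_calibration(n); print(n,c)
print(bot.read_state())
E
```

```text
scene {'camera_matrix': array([[564.8264129 ,   0.        , 319.92789859],
       [  0.        , 564.8264129 , 237.79745975],
       [  0.        ,   0.        ,   1.        ]]), 'R': array([[-0.36439972,  0.93110771,  0.01585199],
       [ 0.4941251 ,  0.20775399, -0.84420298],
       [-0.78933721, -0.29979446, -0.53578918]]), 't': array([ 0.22932572, -0.1534751 ,  1.74381482])}
top {'camera_matrix': array([[616.97024706,   0.        , 324.30184635],
       [  0.        , 616.97024706, 235.76789957],
       [  0.        ,   0.        ,   1.        ]]), 'R': array([[ 0.0232636 , -0.99966031, -0.01175057],
       [-0.98398658, -0.02081802, -0.17702268],
       [ 0.17671792,  0.01568058, -0.98413662]]), 't': array([-0.04731608,  0.55277461,  1.50515636])}
{'t': 0.1, 'joint_pos': array([-1.43480892e+00,  2.59266840e-01,  1.53592792e+00, -6.18675113e-07,
        1.34799968e+00, -2.02785834e-01]), 'qvel': array([-8.50467941e-05, -1.31028318e-03, -2.57400837e-03, -7.38367630e-04,
        1.12567630e-04, -3.95256346e-04]), 'tau': array([ 3.67901070e-03, -4.38211656e+01, -2.84643584e+01,  7.23740109e-02,
        3.62363749e-02, -5.04304830e-05]), 'ee_pos': array([ 0.18274586, -0.51825368,  0.21792095]), 'ee_rot': array([[ 9.43163053e-01,  3.32330269e-01, -2.17749606e-04],
       [ 3.32330185e-01, -9.43161773e-01,  1.58691494e-03],
       [ 3.22006764e-04, -1.56908430e-03, -9.99998717e-01]]), 'wrist_force': array([-0.58213303,  0.50745537, -0.85287998]), 'torque': array([-0.02729619,  0.06571169,  0.0513987 ]), 'grasp_force': 0.0, 'opening': 0.9970774218390482}
```

View pics/scene0.png

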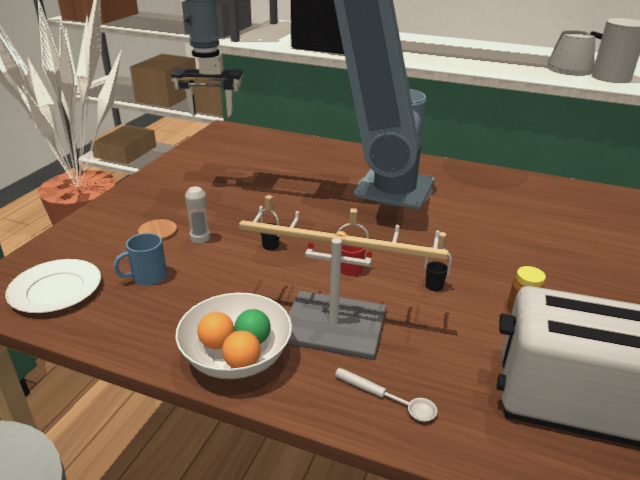

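View pics/top0.png

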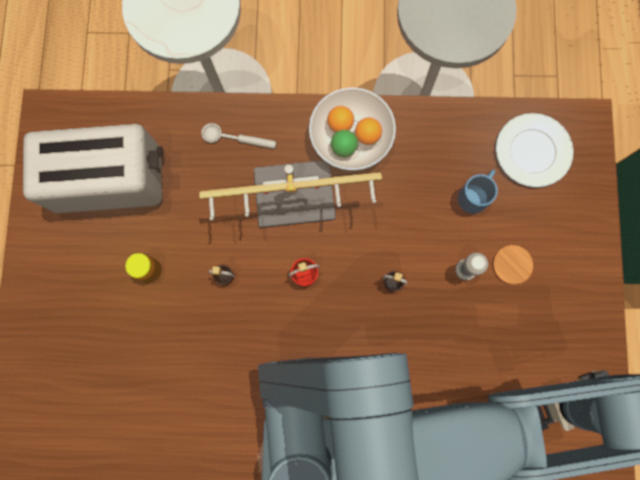

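The scene view shows the rack with the pots between it and the robot. In the top view the rack bar runs from (203,194) to (380,177), with eggs near (221,275) and (395,281) and the red pot near (304,271). I'll enlarge this.

Run:
```python
import cv2
im=cv2.imread("pics/top0.png")[165:295,195:415]
cv2.imwrite("pics/crop1.png",cv2.resize(im,None,fx=3.6,fy=3.6,interpolation=cv2.INTER_CUBIC))
```

```text
(no output)
```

View pics/crop1.png

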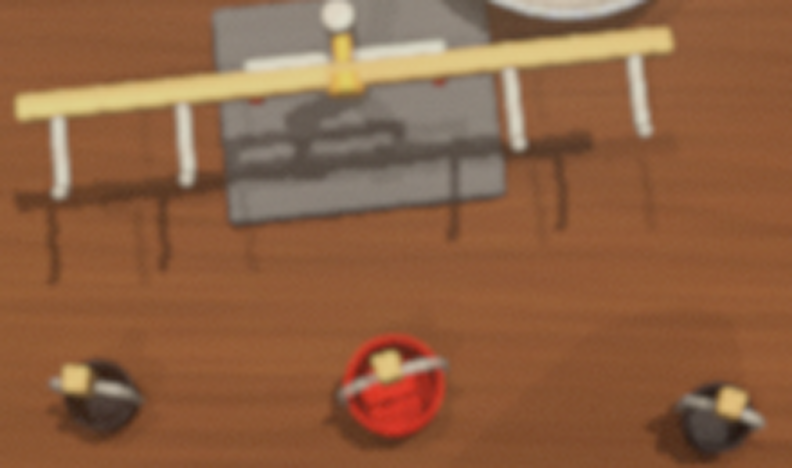

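```bash
cat > h.py <<'E'
import numpy as np,cv2
from plant import bot
def ray(c,uv,z):
    K,R,t=c["camera_matrix"],c["R"],c["t"]
    o=-R.T@t; d=R.T@np.linalg.solve(K,[*uv,1]); return o+d*(z-o[2])/d[2]
def cloud(c,d):
    v,u=np.mgrid[:480,:640]; K=c["camera_matrix"]
    P=np.stack([(u-K[0,2])/K[0,0]*d,(v-K[1,2])/K[1,1]*d,d],-1)
    return (P-c["t"])@c["R"]
E
python3 - <<'E'
from h import *
c=bot.get_calibration("top")
def r(x,y,z): return ray(c,(195+(x+.5)/3.6-.5,165+(y+.5)/3.6-.5),z)
np.set_printoptions(precision=4,suppress=True)
a,b=r(17,107,.204),r(672,40,.204)
print("bar",a,b,(a+b)/2,np.hypot(*(a-b)[:2]),"yaw",np.arctan2(*(a-b)[[0,1]]*[-1,1]))
print("hook tips",[r(*p,.212)[:2] for p in((60,192),(187,181),(519,147),(645,133))])
for n,g,z,e in(("L",(75,378),.144,((53,383),(140,400))),("P",(387,364),.164,((343,396),(445,364))),("R",(732,402),.144,((682,403),(762,422)))):
    p,q=[r(*k,z-.06) for k in e]; d=p-q
    print(n,r(*g,z),"ydir yaw",np.arctan2(-d[0],d[1]), (p+q)/2)
for n in("top","scene"):
    P=cloud(bot.get_calibration(n),np.load(n+"0.npy"))
    for k,(x,y,z) in {"L":(*r(75,378,.144)[:2],.144),"P":(*r(387,364,.164)[:2],.164),"R":(*r(732,402,.144)[:2],.144)}.items():
        m=(np.hypot(P[...,0]-x,P[...,1]-y)<.04)&(P[...,2]>z-.03)&(P[...,2]<z+.02)
        Q=P[m]; print(n,k,len(Q),(Q.min(0)+Q.max(0))/2,Q.max(0)-Q.min(0),Q[:,2].max())
    m=(P[...,2]>.18)&(P[...,2]<.225)&(abs(P[...,1]-.08)<.3)&(abs(P[...,0]-.6)<.12)
    Q=P[m]; l=cv2.fitLine(Q[:,:2].astype(np.float32),cv2.DIST_HUBER,0,.01,.01).ravel(); print("bar",n,len(Q),l,np.percentile(Q,[0,2,50,98,100],axis=0))
E
```

```text
bar [0.6164 0.2517 0.204 ] [ 0.669  -0.1654  0.204 ] [0.6427 0.0432 0.204 ] 0.42042218524423086 yaw 0.12530820410005397
hook tips [array([0.56  , 0.2195]), array([0.5687, 0.1397]), array([ 0.595 , -0.0689]), array([ 0.6057, -0.1482])]
L [0.4506 0.2167 0.144 ] ydir yaw -0.17050705981039094 [0.4489 0.2132 0.084 ]
P [0.4616 0.0127 0.164 ] ydir yaw 0.3280495879714994 [0.4587 0.0107 0.104 ]
R [ 0.4443 -0.2105  0.144 ] ydir yaw -0.21325249721055747 [ 0.4439 -0.2101  0.084 ]
top L 68 [0.4506 0.2158 0.1332] [0.0169 0.0175 0.0333] 0.14982314936169125
top P 56 [0.4594 0.0118 0.1578] [0.0177 0.0164 0.0288] 0.17214516124881854
top R 61 [ 0.4438 -0.2086  0.1333] [0.0169 0.0184 0.0384] 0.15253538684743853
bar top 1867 [ 0.1271 -0.9919  0.644  -0.0012] [[ 0.5555 -0.165   0.1802]
 [ 0.5767 -0.1531  0.196 ]
 [ 0.6384  0.0446  0.2081]
 [ 0.675   0.2401  0.2195]
 [ 0.6861  0.2499  0.2249]]
scene L 105 [0.4519 0.2164 0.1312] [0.022  0.0148 0.0334] 0.14788678156438545
scene P 114 [0.4592 0.0115 0.151 ] [0.022  0.0194 0.0337] 0.16787144415490035
scene R 116 [ 0.4455 -0.2109  0.1319] [0.0207 0.0202 0.0346] 0.14925192946294533
bar scene 2550 [ 0.1347 -0.9909  0.6394  0.0921] [[ 0.556  -0.1653  0.18  ]
 [ 0.5721 -0.1535  0.1901]
 [ 0.6422  0.052   0.206 ]
 [ 0.6841  0.2416  0.2179]
 [ 0.6884  0.2507  0.2231]]
```

```bash
cat >> h.py <<'E'
S0=np.array([.643,.0435]); YAW=.127
ex=np.array([np.cos(YAW),np.sin(YAW)]); ey=np.array([-ex[1],ex[0]])
hook=lambda s,off=0: S0+s*ey+(-.030-off)*ex   # s=+-.185/.105, off = distance in front of the hook's middle
def to(x,y,z,yaw):
    s=bot.read_state(); p=s["ee_pos"]; R=s["ee_rot"]; w=np.arctan2(R[1,0],R[0,0])
    d=np.array([x,y,z])-p; c,n=np.cos(yaw),np.sin(yaw)
    sh=np.array([c*d[0]+n*d[1],n*d[0]-c*d[1],-d[2]])/.3
    print("t %.2f pos %s yaw %.4f | turn z share %.4f | shift shares %s (len %.3f m)"%(s["t"],p.round(4),w,-(yaw-w)/np.pi,sh.round(4),np.linalg.norm(d)),"j6 %.2f"%s["joint_pos"][5])
E
python3 - <<'E'
from h import *
P=cloud(bot.get_calibration("scene"),np.load("scene0.npy")); Pt=cloud(bot.get_calibration("top"),np.load("top0.npy"))
for s in(.185,.105,-.105,-.185):
  for nm,C in(("sc",P),("top",Pt)):
    q=C[...,:2]-S0; u=q@ex; v=q@ey
    m=(abs(v-s)<.004)&(u>-.045)&(u<-.018)&(C[...,2]>.12)
    t=(abs(v-s)<.006)&(u>-.065)&(u<-.052)&(C[...,2]>.12)
    b=(abs(v-s)<.03)&(abs(u)<.006)&(C[...,2]>.12)
    print(s,nm,[ (k.sum(),np.percentile(C[k][:,2],[5,50,95]).round(4)) for k in(m,t,b) if k.sum()], hook(s).round(4))
to(.451,.2162,.25,-.17)
E
```

```text
0.185 sc [(np.int64(26), array([0.2027, 0.204 , 0.2066])), (np.int64(33), array([0.204 , 0.2104, 0.2167])), (np.int64(235), array([0.1947, 0.2057, 0.2101]))] [0.5898 0.2232]
0.185 top [(np.int64(36), array([0.2014, 0.2051, 0.209 ])), (np.int64(16), array([0.2044, 0.2135, 0.2201])), (np.int64(118), array([0.2037, 0.209 , 0.2145]))] [0.5898 0.2232]
0.105 sc [(np.int64(26), array([0.2026, 0.2044, 0.2058])), (np.int64(30), array([0.2028, 0.2096, 0.2173])), (np.int64(256), array([0.1948, 0.2049, 0.21  ]))] [0.5999 0.1439]
0.105 top [(np.int64(35), array([0.2013, 0.2051, 0.2082])), (np.int64(13), array([0.2056, 0.2145, 0.2227])), (np.int64(130), array([0.205 , 0.2094, 0.2144]))] [0.5999 0.1439]
-0.105 sc [(np.int64(25), array([0.201 , 0.2036, 0.205 ])), (np.int64(31), array([0.2023, 0.2095, 0.2162])), (np.int64(209), array([0.1947, 0.2059, 0.2099]))] [ 0.6265 -0.0645]
-0.105 top [(np.int64(38), array([0.1992, 0.2044, 0.2099])), (np.int64(12), array([0.2065, 0.2143, 0.2163])), (np.int64(133), array([0.2035, 0.2093, 0.2139]))] [ 0.6265 -0.0645]
-0.185 sc [(np.int64(26), array([0.1999, 0.2041, 0.2063])), (np.int64(27), array([0.2025, 0.2095, 0.2151])), (np.int64(185), array([0.1954, 0.2066, 0.2101]))] [ 0.6367 -0.1438]
-0.185 top [(np.int64(39), array([0.1991, 0.205 , 0.2095])), (np.int64(14), array([0.2072, 0.2136, 0.2178])), (np.int64(119), array([0.2036, 0.2088, 0.2129]))] [ 0.6367 -0.1438]
t 0.10 pos [ 0.1827 -0.5183  0.2179] yaw 0.3388 | turn z share 0.1619 | shift shares [ 0.4671 -2.5642 -0.1069] (len 0.783 m) j6 -0.20
```

Request:
{"fn": "arm_command", "kwargs": {"steps": "0 0 0.054 0 0 -0.04 -1; 0 0 0.054 0 0 -0.04 -1; 0 0 0.054 0 0 -0.03 -1; 0 0 0 0.0292 -0.1603 0 -1; 0 0 0 0.0292 -0.1603 0 -1; 0 0 0 0.0292 -0.1603 0 -1; 0 0 0 0.0292 -0.1603 0 -1; 0 0 0 0.0292 -0.1603 0 -1; 0 0 0 0.0292 -0.1603 0 -1; 0 0 0 0.0292 -0.1603 0 -1; 0 0 0 0.0292 -0.1603 0 -1; 0 0 0 0.0292 -0.1603 0 -1; 0 0 0 0.0292 -0.1603 0 -1; 0 0 0 0.0292 -0.1603 0 -1; 0 0 0 0.0292 -0.1603 0 -1; 0 0 0 0.0292 -0.1603 0 -1; 0 0 0 0.0292 -0.1603 0 -1; 0 0 0 0.0292 -0.1603 0 -1; 0 0 0 0.0292 -0.1603 0 -1; 0 0 0 0 0 0 -1"}}

```text
t: 2.6
ee_pos: [0.4513, 0.2184, 0.2508]
ee_rot: [[0.986, -0.165, -0.001], [-0.165, -0.986, 0.0], [-0.001, -0.0, -1.0]]
wrist_force: [-0.3, -0.6, -0.4]
opening: 1.0
grasp_force: 0.0
```

Run:
```python
from h import *
to(.451,.2162,.114,-.17)
c=bot.get_calibration("wrist"); im,d=bot.grab_frame("wrist"); cv2.imwrite("pics/w1.png",im); np.save("w1.npy",d)
P=cloud(c,d); m=(d>0)&(P[...,2]>.125)&(P[...,2]<.16)&(np.hypot(P[...,0]-.451,P[...,1]-.2162)<.03)
Q=P[m]; print(len(Q),Q.min(0),Q.max(0)); v,u=np.nonzero(m); print(u.min(),u.max(),v.min(),v.max())
Q=Q[Q[:,2]>Q[:,2].max()-.006]; print(cv2.minAreaRect((Q[:,:2]*1000).astype(np.float32)))
```

```text
t 2.60 pos [0.4513 0.2184 0.2508] yaw -0.1662 | turn z share 0.0012 | shift shares [1.000e-04 7.400e-03 4.559e-01] (len 0.137 m) j6 1.96
433 [0.44105072 0.20877762 0.12514819] [0.45822067 0.22561408 0.14668128]
311 329 220 244
((449.6001281738281, 217.3601837158203), (15.240497589111328, 16.762115478515625), 80.75215148925781)
```

View pics/w1.png

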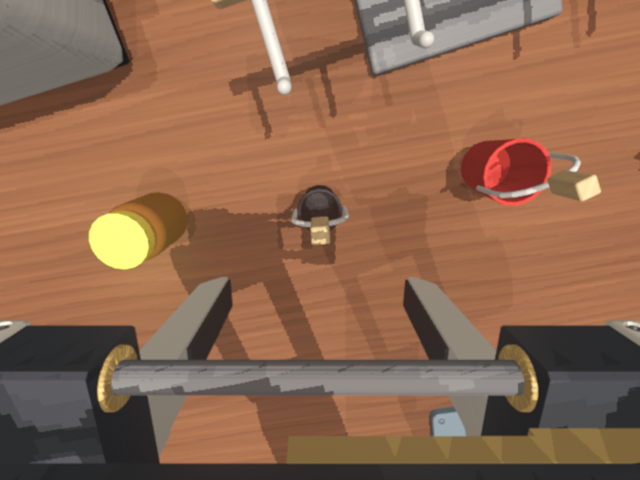

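The wrist view shows the left egg's grip at (320,230), square between the fingers, with nothing near them. Next I descend and grip.

Request:
{"fn": "arm_command", "kwargs": {"steps": "0 0 0 -0.005 0.004 0.076 -1; 0 0 0 0 0 0.076 -1; 0 0 0 0 0 0.076 -1; 0 0 0 0 0 0.076 -1; 0 0 0 0 0 0.076 -1; 0 0 0 0 0 0.076 -1; 0 0 0 0 0 0 -0.2; 0 0 0 0 0 0 0.3; 0 0 0 0 0 0 1; 0 0 0 0 0 0 1; 0 0 0 0 0 0 1; 0 0 0 0 0 0 1"}}

```text
t: 4.15
ee_pos: [0.4496, 0.215, 0.115]
ee_rot: [[0.986, -0.169, 0.0], [-0.169, -0.986, 0.0], [0.0, -0.0, -1.0]]
wrist_force: [1.2, 0.2, 0.4]
opening: 0.407
grasp_force: 0.0
```

Run:
```python
from h import *
print(bot.read_state()["opening"],bot.read_state()["grasp_force"])
to(*hook(.185,.09),.204+.025+.009,.127)
```

```text
0.4065109358765084 0.0
t 4.15 pos [0.4496 0.215  0.115 ] yaw -0.1700 | turn z share -0.0945 | shift shares [ 0.1671  0.0322 -0.41  ] (len 0.133 m) j6 1.96
```

Request:
{"fn": "arm_command", "kwargs": {"steps": "0 0 0 0 0 0 1; 0 0 0 0 0 0 1; 0 0 0 0 0 0 1; 0 0 0 0 0 0 1; 0 0 0 0 0 0 1"}}

```text
t: 4.78
ee_pos: [0.4495, 0.2149, 0.1148]
ee_rot: [[0.986, -0.169, -0.0], [-0.169, -0.986, -0.0], [-0.0, 0.0, -1.0]]
wrist_force: [0.3, 0.1, -0.9]
opening: 0.171
grasp_force: 30.0
```

Request:
{"fn": "arm_command", "kwargs": {"steps": "0 0 0 0 0 -0.03 1; 0 0 0 0 0 -0.05 1; 0 0 0 0 0 -0.055 1; 0 0 -0.0236 0 0 -0.055 1; 0 0 -0.0236 0 0 -0.055 1; 0 0 -0.0236 0 0 -0.055 1; 0 0 -0.0236 0 0 -0.055 1; 0 0 0 0.03 0.006 -0.055 1; 0 0 0 0.045 0.008 0 1; 0 0 0 0.045 0.009 0 1; 0 0 0 0.03 0.006 0 1; 0 0 0 0.017 0.003 0 1; 0 0 0 0 0 0 1"}}

```text
t: 6.4
ee_pos: [0.5005, 0.2116, 0.2373]
ee_rot: [[0.992, 0.126, -0.001], [0.126, -0.992, -0.0], [-0.001, 0.0, -1.0]]
wrist_force: [-1.5, -0.1, -0.0]
opening: 0.168
grasp_force: 30.0
```

Run:
```python
from h import *
to(*hook(.185,0),.204+.025+.0098,.127)
c=bot.get_calibration("wrist"); im,d=bot.grab_frame("wrist"); cv2.imwrite("pics/w2.png",im)
def px(X):
    X=c["R"]@X+c["t"]; u=c["camera_matrix"]@X; return (u/u[2])[:2].round(0)
print("tip",px(np.array([*hook(.185,.027),.214])),"mid",px(np.array([*hook(.185),.204])))
```

```text
t 6.40 pos [0.5005 0.2116 0.2373] yaw 0.1262 | turn z share -0.0003 | shift shares [ 0.3001 -0.0005 -0.0051] (len 0.090 m) j6 1.64
tip [319. 169.] mid [319. 117.]
```

View pics/w2.png

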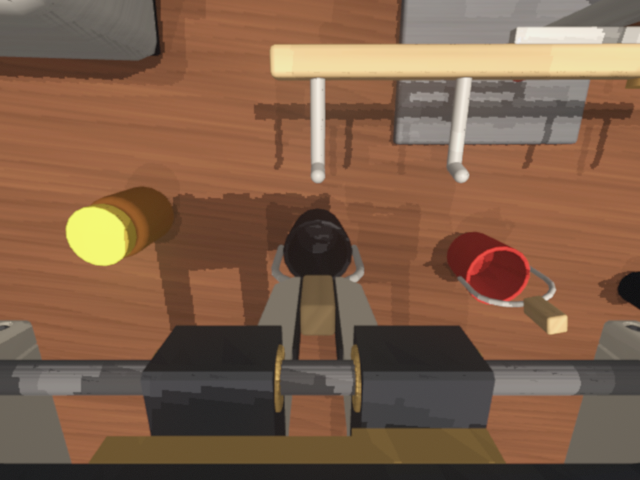

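The wrist view shows the left-outer hook tip at (318,172), in line with the egg at (320,245). Next I thread it on and lower slowly.

Request:
{"fn": "arm_command", "kwargs": {"steps": "0 0 0 0.03 0 0 1; 0 0 0 0.05 0 0 1; 0 0 0 0.05 0 0 1; 0 0 0 0.05 0 0 1; 0 0 0 0.05 0 0 1; 0 0 0 0.04 0 0 1; 0 0 0 0.03 0 0 1; 0 0 0 0 0 0.015 1; 0 0 0 0 0 0.02 1; 0 0 0 0 0 0.014 1; 0 0 0 0 0 0.014 1; 0 0 0 0 0 0.014 1; 0 0 0 0 0 0.014 1; 0 0 0 0 0 0.014 1; 0 0 0 0 0 0.014 1; 0 0 0 0 0 0.014 1; 0 0 0 0 0 0.014 1; 0 0 0 0 0 0.012 1; 0 0 0 0 0 0 1; 0 0 0 0 0 0 1"}}

```text
t: 8.95
ee_pos: [0.5898, 0.2231, 0.1903]
ee_rot: [[0.992, 0.126, 0.0], [0.126, -0.992, 0.0], [0.0, -0.0, -1.0]]
wrist_force: [-0.5, -1.0, 0.6]
opening: 0.17
grasp_force: 30.0
```

```bash
cat >> h.py <<'E'
def bar(n="top"):
    c=bot.get_calibration(n); im,d=bot.grab_frame(n); P=cloud(c,d)
    q=P[...,:2]-S0; u=q@ex; v=q@ey
    m=(d>0)&(abs(u)<.006)&(abs(v)<.205)&(abs(v)>.03)&(abs(P[...,2]-.206)<.05)
    vv,zz=v[m],P[m][:,2]
    k=np.ones(len(vv),bool)
    for _ in range(4):
        f=np.polyfit(vv[k],zz[k],1); k=abs(zz-np.polyval(f,vv))<.008
    print("bar angle",n,np.arctan(f[0]).round(4),k.sum(),"z0",f[1].round(4)); return im,d,c,P
E
python3 - <<'E'
from h import *
print(bot.read_state()["ee_pos"],bot.read_state()["wrist_force"])
im,*_=bar("scene"); bar("top"); cv2.imwrite("pics/s1.png",im[130:330,190:500])
E
```

```text
[0.58980305 0.22308856 0.19026502] [-0.52412792 -1.04824259  0.61330229]
bar angle scene -0.1294 1133 z0 0.2057
bar angle top -0.1263 611 z0 0.2093
```

Request:
{"fn": "arm_command", "kwargs": {"steps": "0 0 0 0 0 0.01 1; 0 0 0 0 0 0.01 1; 0 0 0 0 0 0 1; 0 0 0 0 0 0 0.6; 0 0 0 0 0 0 0.4; 0 0 0 0 0 0 0.2; 0 0 0 0 0 0 0.2; 0 0 0 0 0 0 0.2; 0 0 0 0 0 0 0.2"}}

```text
t: 10.18
ee_pos: [0.5897, 0.2231, 0.1842]
ee_rot: [[0.992, 0.126, 0.0], [0.126, -0.992, 0.0], [0.0, -0.0, -1.0]]
wrist_force: [-0.5, 0.2, 0.7]
opening: 0.402
grasp_force: 0.0
```

Run:
```python
from h import *
print(bot.read_state()["ee_pos"],bot.read_state()["opening"])
im,*_=bar("scene"); bar("top"); cv2.imwrite("pics/s2.png",cv2.resize(im[130:330,190:500],None,fx=2.5,fy=2.5))
```

```text
[0.58974412 0.22307491 0.18415023] 0.4023911387703705
bar angle scene -0.1574 1150 z0 0.2057
bar angle top -0.1566 568 z0 0.2091
```

View pics/s2.png

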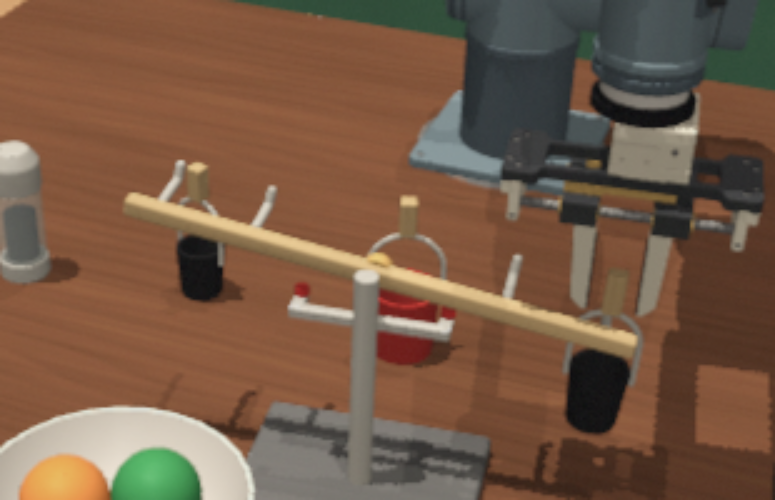

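The picture shows the egg hanging freely on the left outer hook at crop (600,370), the fingers open around its grip, and the bar clear of the stops. Next is the pot.

Request:
{"fn": "arm_command", "kwargs": {"steps": "0 0 0 0 0 -0.03 0.1; 0 0 0 0 0 -0.06 0; 0 0 0 0 0 -0.07 -0.2; 0 0 0 0 0 -0.07 -0.4; 0 0 -0.032 0 0 -0.07 -1; 0 0 -0.032 0 0 0 -1"}}

```text
t: 11.02
ee_pos: [0.5909, 0.2233, 0.2773]
ee_rot: [[0.946, 0.325, 0.005], [0.325, -0.946, 0.001], [0.005, 0.001, -1.0]]
wrist_force: [0.3, -0.8, 0.2]
opening: 0.867
grasp_force: 0.0
```

Run:
```python
from h import *
to(.4594,.0117,.25,.328)
```

```text
t 11.03 pos [0.5909 0.2233 0.2773] yaw 0.3309 | turn z share 0.0009 | shift shares [-0.6421  0.5266  0.0911] (len 0.251 m) j6 1.42
```

Request:
{"fn": "arm_command", "kwargs": {"steps": "0 0 0 -0.08 0.066 0 -1; 0 0 0 -0.12 0.098 0.01 -1; 0 0 0 -0.14 0.115 0.02 -1; 0 0 0 -0.14 0.115 0.03 -1; 0 0 0 -0.1 0.082 0.03 -1; 0 0 0 -0.062 0.051 0 -1; 0 0 0 0 0 0 -1"}}

```text
t: 11.9
ee_pos: [0.4579, 0.0103, 0.248]
ee_rot: [[0.948, 0.319, 0.001], [0.319, -0.948, -0.0], [0.001, 0.001, -1.0]]
wrist_force: [0.8, 1.1, 0.0]
opening: 1.0
grasp_force: 0.0
```

```bash
cat >> h.py <<'E'
def grip(x,y,ztop):
    c=bot.get_calibration("wrist"); im,d=bot.grab_frame("wrist"); P=cloud(c,d)
    m=(d>0)&(abs(P[...,2]-ztop)<.004)&(np.hypot(P[...,0]-x,P[...,1]-y)<.03); Q=P[m]
    print(len(Q),cv2.minAreaRect((Q[:,:2]*1000).astype(np.float32)),np.median(Q[:,2])); return im
E
python3 - <<'E'
from h import *
to(.4594,.0117,.134,.328)
grip(.4594,.0117,.165)
bar()
E
```

```text
t 11.90 pos [0.4579 0.0103 0.248 ] yaw 0.3248 | turn z share -0.0010 | shift shares [ 0.0062 -0.0027  0.3801] (len 0.114 m) j6 1.02
410 ((459.6827087402344, 13.057748794555664), (15.746726036071777, 15.673698425292969), 17.886798858642578) 0.16461109128301238
bar angle top -0.1556 759 z0 0.2094
```

Request:
{"fn": "arm_command", "kwargs": {"steps": "0 0 0.003 0.007 -0.006 0.05 0; 0 0 0 0 0 0.07 0.2; 0 0 0 0 0 0.07 0.2; 0 0 0 0 0 0.07 0.2; 0 0 0 0 0 0.07 0.2; 0 0 0 0 0 0.05 0.2; 0 0 0 0 0 0 1; 0 0 0 0 0 0 1; 0 0 0 0 0 0 1; 0 0 0 0 0 0 1; 0 0 0 0 0 0 1"}}

```text
t: 13.38
ee_pos: [0.4597, 0.0138, 0.1334]
ee_rot: [[0.95, 0.313, 0.0], [0.313, -0.95, 0.0], [0.0, 0.0, -1.0]]
wrist_force: [-0.8, 1.0, -1.1]
opening: 0.173
grasp_force: 30.0
```

Run:
```python
from h import *
z=bot.read_state()["ee_pos"][2]
to(*hook(-.185,.1),z-.125+.204+.028+.029,.127); print(z-.125)
```

```text
t 13.38 pos [0.4597 0.0138 0.1334] yaw 0.3179 | turn z share 0.0608 | shift shares [ 0.1851  0.5958 -0.4533] (len 0.231 m) j6 1.04
0.008388178673668617
```

Request:
{"fn": "arm_command", "kwargs": {"steps": "0 0 0 0 0 -0.03 1; 0 0 0 0 0 -0.05 1; 0 0 0 0 0 -0.07 1; 0 0 0 0 0 -0.07 1; 0 0 0.02 0 0 -0.07 1; 0 0 0.02 0 0 -0.07 1; 0 0 0.02 0 0 -0.06 1; 0 0 0 0.01 0.04 -0.033 1; 0 0 0 0.03 0.08 0 1; 0 0 0 0.03 0.1 0 1; 0 0 0 0.035 0.11 0 1; 0 0 0 0.035 0.11 0 1; 0 0 0 0.025 0.08 0 1; 0 0 0 0.015 0.05 0 1; 0 0 0 0.005 0.026 0 1; 0 0 0 0 0 0 1"}}

```text
t: 15.38
ee_pos: [0.5377, -0.1562, 0.2689]
ee_rot: [[0.992, 0.129, -0.0], [0.129, -0.992, 0.0], [-0.0, -0.0, -1.0]]
wrist_force: [0.7, 0.1, -1.5]
opening: 0.171
grasp_force: 30.0
```

Run:
```python
from h import *
to(*hook(-.1827,0),.233+.027+.0084,.127); print(bot.read_state()["opening"],bot.read_state()["grasp_force"])
bar("scene")
c=bot.get_calibration("wrist"); im,d=bot.grab_frame("wrist"); cv2.imwrite("pics/w3.png",im)
def px(X):
    X=c["R"]@X+c["t"]; u=c["camera_matrix"]@X; return (u/u[2])[:2].round(0)
print("tip",px(np.array([*hook(-.1827,.027),.245])))
```

```text
t 15.38 pos [ 0.5377 -0.1562  0.2689] yaw 0.1297 | turn z share 0.0008 | shift shares [ 0.3326 -0.0068  0.0018] (len 0.100 m) j6 0.96
0.17108696856708444 29.97377872467041
bar angle scene -0.1568 1158 z0 0.2055
tip [317. 150.]
```

View pics/w3.png

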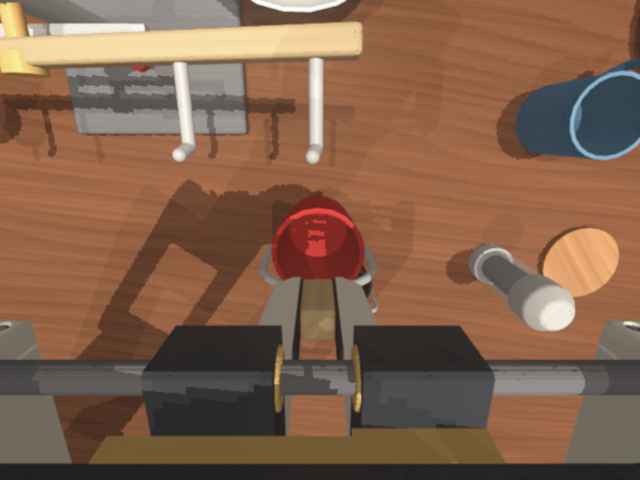

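The wrist view shows the raised right-outer hook tip at (313,155), nearly in line with the pot hoop, whose centre is at 318. I nudge left, thread it on and lower slowly.

Request:
{"fn": "arm_command", "kwargs": {"steps": "0 0 0 0.03 -0.004 0 1; 0 0 0 0.05 -0.004 0 1; 0 0 0 0.055 0 0 1; 0 0 0 0.055 0 0 1; 0 0 0 0.055 0 0 1; 0 0 0 0.05 0 0 1; 0 0 0 0.035 0 0 1; 0 0 0 0 0 0.02 1; 0 0 0 0 0 0.03 1; 0 0 0 0 0 0.03 1; 0 0 0 0 0 0.015 1; 0 0 0 0 0 0.015 1; 0 0 0 0 0 0.015 1; 0 0 0 0 0 0.015 1; 0 0 0 0 0 0.015 1; 0 0 0 0 0 0.015 1; 0 0 0 0 0 0.015 1; 0 0 0 0 0 0.015 1; 0 0 0 0 0 0.015 1; 0 0 0 0 0 0 1"}}

```text
t: 17.98
ee_pos: [0.6354, -0.1409, 0.204]
ee_rot: [[0.992, 0.129, -0.001], [0.129, -0.992, 0.001], [-0.001, -0.001, -1.0]]
wrist_force: [-0.2, -1.3, -0.7]
opening: 0.165
grasp_force: 30.0
```

Run:
```python
from h import *
print(bot.read_state()["ee_pos"],bot.read_state()["wrist_force"])
bar("scene"); bar("top")
```

```text
[ 0.63543182 -0.14092947  0.20401762] [-0.18984585 -1.34814791 -0.71640752]
bar angle scene 0.0457 1160 z0 0.2054
bar angle top 0.0446 499 z0 0.2092
```

Request:
{"fn": "arm_command", "kwargs": {"steps": "0 0 0 0 0 0.01 1; 0 0 0 0 0 0.01 1; 0 0 0 0 0 0.008 1; 0 0 0 0 0 0 1; 0 0 0 0 0 0 0.6; 0 0 0 0 0 0 0.4; 0 0 0 0 0 0 0.2; 0 0 0 0 0 0 0.2; 0 0 0 0 0 0 0.2; 0 0 0 0 0 0 0.2"}}

```text
t: 19.32
ee_pos: [0.6356, -0.1411, 0.1961]
ee_rot: [[0.992, 0.129, -0.0], [0.129, -0.992, 0.0], [-0.0, -0.0, -1.0]]
wrist_force: [0.0, -0.7, -0.0]
opening: 0.401
grasp_force: 0.0
```

Run:
```python
from h import *
print(bot.read_state()["ee_pos"],bot.read_state()["opening"])
bar("scene"); bar("top")
```

```text
[ 0.6356404  -0.14114507  0.19614808] 0.40136915356343267
bar angle scene 0.0951 1135 z0 0.2054
bar angle top 0.0988 500 z0 0.2093
```

Request:
{"fn": "arm_command", "kwargs": {"steps": "0 0 0 0 0 -0.03 0.1; 0 0 0 0 0 -0.06 0; 0 0 0 0 0 -0.07 -0.2; 0 0 0 0 0 -0.07 -0.2; 0 0 0.0364 0 0 -0.05 -0.2; 0 0 0.0364 0 0 0 -0.2; 0 0 0.0364 0 0 0 -0.2; 0 0 0 0 0 0 -0.2"}}

```text
t: 20.42
ee_pos: [0.6358, -0.1412, 0.2809]
ee_rot: [[0.978, -0.211, 0.001], [-0.211, -0.978, -0.0], [0.001, 0.0, -1.0]]
wrist_force: [0.2, 0.0, -0.2]
opening: 0.6
grasp_force: 0.0
```

Run:
```python
from h import *
to(.4445,-.21,.25,-.213)
```

```text
t 20.43 pos [ 0.6358 -0.1412  0.2809] yaw -0.2125 | turn z share 0.0002 | shift shares [-0.5747  0.3591  0.1029] (len 0.206 m) j6 1.39
```

Request:
{"fn": "arm_command", "kwargs": {"steps": "0 0 0 -0.06 0.04 0 -0.2; 0 0 0 -0.12 0.075 0 -0.2; 0 0 0 -0.13 0.08 0.02 -0.2; 0 0 0 -0.13 0.08 0.03 -0.2; 0 0 0 -0.085 0.054 0.03 -0.2; 0 0 0 -0.05 0.03 0.02 -0.2; 0 0 0 0 0 0 -0.2"}}

```text
t: 21.3
ee_pos: [0.4434, -0.2101, 0.2504]
ee_rot: [[0.977, -0.212, -0.0], [-0.212, -0.977, -0.0], [-0.0, 0.0, -1.0]]
wrist_force: [-0.2, -0.4, -0.6]
opening: 0.597
grasp_force: 0.0
```

Run:
```python
from h import *
to(.4445,-.21,.114,-.213)
grip(.4445,-.21,.145)
bar()
```

```text
t 21.30 pos [ 0.4434 -0.2101  0.2504] yaw -0.2132 | turn z share -0.0001 | shift shares [ 0.0034 -0.0011  0.4548] (len 0.136 m) j6 1.11
346 ((443.2083740234375, -209.75399780273438), (15.262189865112305, 16.215484619140625), 77.58942413330078) 0.14453935601984338
bar angle top 0.0986 759 z0 0.2093
```

Request:
{"fn": "arm_command", "kwargs": {"steps": "0 0 0 0 0 0.05 0; 0 0 0 0 0 0.085 0.2; 0 0 0 0 0 0.09 0.2; 0 0 0 0 0 0.09 0.2; 0 0 0 0 0 0.08 0.2; 0 0 0 0 0 0.06 0.2; 0 0 0 0 0 0 1; 0 0 0 0 0 0 1; 0 0 0 0 0 0 1; 0 0 0 0 0 0 1; 0 0 0 0 0 0 1"}}

```text
t: 22.78
ee_pos: [0.4445, -0.2101, 0.1142]
ee_rot: [[0.977, -0.212, 0.001], [-0.212, -0.977, -0.001], [0.001, 0.0, -1.0]]
wrist_force: [1.3, 0.1, 1.3]
opening: 0.17
grasp_force: 29.8
```

Run:
```python
from h import *
z=bot.read_state()["ee_pos"][2]
to(*hook(.1045,.1),z-.105+.204+.010+.026,.127); print(z-.105)
```

```text
t 22.77 pos [ 0.4445 -0.2101  0.1142] yaw -0.2135 | turn z share -0.1084 | shift shares [ 0.33   -1.1029 -0.45  ] (len 0.371 m) j6 1.12
0.00916320088232346
```

Request:
{"fn": "arm_command", "kwargs": {"steps": "0 0 0 0 0 -0.03 1; 0 0 0 0 0 -0.06 1; 0 0 -0.02 0 0 -0.08 1; 0 0 -0.03 0 0 -0.08 1; 0 0 -0.03 0 0 -0.08 1; 0 0 -0.0284 0 0 -0.07 1; 0 0 0 0.02 -0.06 -0.05 1; 0 0 0 0.035 -0.12 0 1; 0 0 0 0.042 -0.14 0 1; 0 0 0 0.045 -0.15 0 1; 0 0 0 0.045 -0.15 0 1; 0 0 0 0.045 -0.15 0 1; 0 0 0 0.042 -0.14 0 1; 0 0 0 0.03 -0.1 0 1; 0 0 0 0.018 -0.06 0 1; 0 0 0 0.008 -0.033 0 1; 0 0 0 0 0 0 1"}}

```text
t: 24.9
ee_pos: [0.5003, 0.1311, 0.2486]
ee_rot: [[0.992, 0.127, -0.0], [0.127, -0.992, -0.0], [-0.0, 0.0, -1.0]]
wrist_force: [0.2, -0.3, -0.6]
opening: 0.171
grasp_force: 29.8
```

Run:
```python
from h import *
to(*hook(.1045,0),.2142+.026+.0092,.127); print(bot.read_state()["opening"],bot.read_state()["grasp_force"])
bar("scene")
im,d=bot.grab_frame("wrist"); cv2.imwrite("pics/w4.png",im)
```

```text
t 24.90 pos [0.5003 0.1311 0.2486] yaw 0.1272 | turn z share 0.0001 | shift shares [ 0.3348  0.0014 -0.0028] (len 0.100 m) j6 1.48
0.17148479354679474 29.764684438705444
bar angle scene 0.097 1141 z0 0.2053
```

View pics/w4.png

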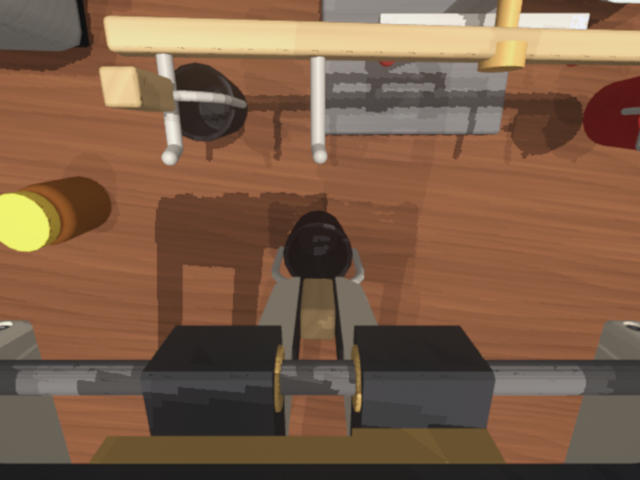

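The wrist view shows the left-inner hook tip at (319,156), in line with the held egg, and the first egg well clear to the left. Next I thread it on and lower.

Request:
{"fn": "arm_command", "kwargs": {"steps": "0 0 0 0.03 0 0 1; 0 0 0 0.05 0 0 1; 0 0 0 0.055 0 0 1; 0 0 0 0.055 0 0 1; 0 0 0 0.055 0 0 1; 0 0 0 0.05 0 0 1; 0 0 0 0.037 0 0 1; 0 0 0 0 0 0.02 1; 0 0 0 0 0 0.03 1; 0 0 0 0 0 0.02 1; 0 0 0 0 0 0.012 1; 0 0 0 0 0 0.01 1; 0 0 0 0 0 0.008 1; 0 0 0 0 0 0.008 1; 0 0 0 0 0 0.006 1; 0 0 0 0 0 0 1; 0 0 0 0 0 0 1"}}

```text
t: 27.12
ee_pos: [0.5994, 0.1435, 0.2145]
ee_rot: [[0.992, 0.127, 0.0], [0.127, -0.992, 0.0], [0.0, -0.0, -1.0]]
wrist_force: [-0.7, 0.8, 0.5]
opening: 0.172
grasp_force: 29.8
```

Run:
```python
from h import *
print(bot.read_state()["ee_pos"],bot.read_state()["wrist_force"])
bar("scene"); bar("top")
```

```text
[0.59938802 0.14353479 0.21453238] [-0.67961652  0.75417669  0.51139991]
bar angle scene 0.0141 1139 z0 0.2054
bar angle top 0.013 475 z0 0.2091
```

Request:
{"fn": "arm_command", "kwargs": {"steps": "0 0 0 0 0 0.003 1; 0 0 0 0 0 0 1; 0 0 0 0 0 0 0.6; 0 0 0 0 0 0 0.45; 0 0 0 0 0 0 0.3; 0 0 0 0 0 0 0.3; 0 0 0 0 0 0 0.3; 0 0 0 0 0 0 0.3"}}

```text
t: 28.22
ee_pos: [0.5993, 0.1435, 0.2136]
ee_rot: [[0.992, 0.127, 0.0], [0.127, -0.992, -0.0], [0.0, 0.0, -1.0]]
wrist_force: [-0.4, 0.1, 0.5]
opening: 0.351
grasp_force: 0.0
```

Request:
{"fn": "arm_command", "kwargs": {"steps": "0 0 0 0 0 -0.03 0.3; 0 0 0 0 0 -0.05 0.3; 0 0 0 0 0 -0.07 0.3; 0 0 0 0 0 -0.07 0.3; 0 0 0 0 0 -0.07 0.3; 0 0 0 0 0 -0.05 0.3; 0 0 0 -0.1 0 0 0.3; 0 0 0 -0.15 0 0 0.3; 0 0 0 -0.15 0 0 0.3; 0 0 0 -0.1 0 0 0.3; 0 0 0 0 0 0 0.3; 0 0 0 0 0 0 0.3; 0 0 0 0 0 0 0.3; 0 0 0 0 0 0 0.3; 0 0 0 0 0 0 0.3; 0 0 0 0 0 0 0.3"}}

```text
t: 30.22
ee_pos: [0.4507, 0.1245, 0.3154]
ee_rot: [[0.992, 0.127, -0.0], [0.127, -0.992, -0.0], [-0.0, -0.0, -1.0]]
wrist_force: [-0.4, -0.4, -0.4]
opening: 0.351
grasp_force: 0.0
```

Run:
```python
from h import *
print(bot.read_state()["t"],bot.read_state()["ee_pos"])
im,*_=bar("scene"); bar("top"); cv2.imwrite("pics/s3.png",cv2.resize(im[130:370,110:500],None,fx=2,fy=2))
bar("scene")
```

```text
30.225 [0.45067845 0.12452106 0.31537009]
bar angle scene 0.0039 1122 z0 0.2055
bar angle top 0.0047 761 z0 0.2092
bar angle scene 0.0032 1125 z0 0.2056
```

View pics/s3.png

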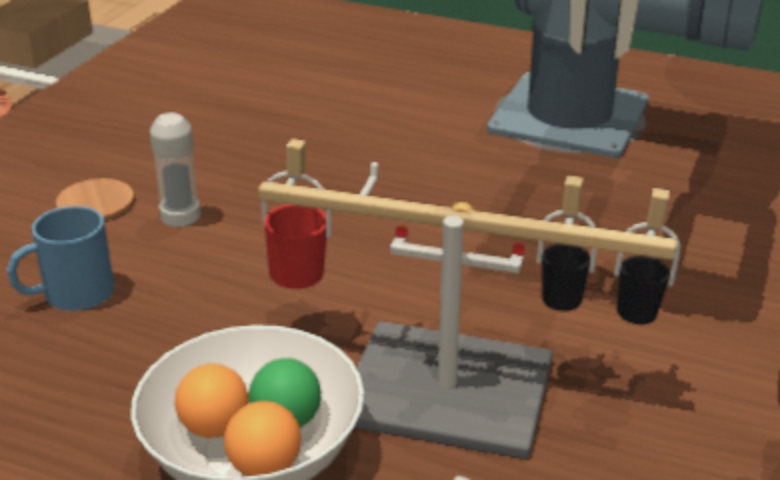

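The picture shows the pot hanging on the right outer hook, crop (296,245), and both eggs on the left arm at (565,275) and (642,288). The bar is level and the bystanders are in place. I let it settle briefly, then hand in.

Request:
{"fn": "arm_command", "kwargs": {"steps": "0 0 0 0 0 0 0.3; 0 0 0 0 0 0 0.3; 0 0 0 0 0 0 0.3; 0 0 0 0 0 0 0.3; 0 0 0 0 0 0 0.3; 0 0 0 0 0 0 0.3; 0 0 0 0 0 0 0.3; 0 0 0 0 0 0 0.3; 0 0 0 0 0 0 0.3; 0 0 0 0 0 0 0.3; 0 0 0 0 0 0 0.3; 0 0 0 0 0 0 0.3; 0 0 0 0 0 0 0.3; 0 0 0 0 0 0 0.3; 0 0 0 0 0 0 0.3; 0 0 0 0 0 0 0.3; 0 0 0 0 0 0 0.3; 0 0 0 0 0 0 0.3; 0 0 0 0 0 0 0.3; 0 0 0 0 0 0 0.3"}}

```text
t: 32.88
ee_pos: [0.4505, 0.1245, 0.3155]
ee_rot: [[0.992, 0.127, -0.0], [0.127, -0.992, -0.0], [-0.0, 0.0, -1.0]]
wrist_force: [-0.4, -0.4, 0.4]
opening: 0.351
grasp_force: 0.0
```

Run:
```python
from h import *
a=bar("scene")[0]; b=bar("scene")[0]; print("motion px",(cv2.absdiff(a,b).max(2)>40).sum())
print(bot.sign_off())
```

```text
bar angle scene 0.0008 1130 z0 0.2055
bar angle scene 0.0021 1139 z0 0.2055
motion px 0
the job is handed in; nothing more can be done
None
```

The job is handed in at about 33 s: both egg cups hang on the left arm and the red pot on the right outer hook, hung in the order asked, with the bar level to about 0.002 rad and still. The largest tip I measured was 0.16 rad, and the grinder, coaster and mug looked undisturbed in the last picture (the honey jar was out of its frame).

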